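# Roll a round bar into the V-block and butt it against the end plate

### The arm

A 6-joint arm with a two-finger parallel gripper is mounted at the origin on the work surface. World frame = base frame: x ahead of the robot, y to its left, z up, the work surface at z = 0. Lengths are in mm, angles in rad, forces in N, time in s.
With the tool pointing down it reaches from about 325 to 900 mm from the base axis. Payload 6.1 kg.
Tool frame: the origin (TCP) lies at the very end of the fingers, on their centre line; the grasp point (between the pads) lies 19 mm behind it; y points along the fingers, x is the direction in which the jaws open and shut, and the axes are right-handed (so a half turn about y gives the same grasp; the last joint's range is limited). The gripper opens to 87 mm and grips with 3 to 60 N. Pads are 19 mm wide; open, the fingers measure 117 mm over their backs; the gripper's body (75 mm by 190 mm) begins 51 mm behind the grasp point.
Start: joints at [1.195, 0.22, 1.526, -0, 1.395, -0.126], TCP at [154.505, 605.594, 222.538] pointing down, gripper open.
Joint ranges: [-2.98, 2.98], [-0.91, 2.08], [0.09, 2.57], [-1.24, 4.39], [0.2, 2.65], [-2.68, 2.68]. Speed limits (rad/s): [2.57, 2.57, 3.01, 3.14, 3.14, 3.14].

### API

Orientations are given as a unit quaternion [x, y, z, w].
In Python, from cell import ctrl gives the robot as it stands. Calls block until the motion is done:
- ctrl.reach(position, orientation): joint-space move of the TCP to a pose.
- ctrl.move_straight(position, feed=150, rotation=None): straight line of the TCP; rotation=None keeps the orientation; feed is the mean speed in mm/s.
- ctrl.move_joints(angles): joint-space move.
- ctrl.move_gripper(opening, strength=None): finger opening in mm; strength is the grip in N (None keeps the last); returns when the fingers have stopped.
- ctrl.hold(seconds).
- ctrl.solve_ik(position, orientation): joint angles nearest the present ones, or None.
- ctrl.grab_frame(name): name is "scene" or "top"; returns a dict with "pixels" (420x560x3 uint8, red, green, blue), "intrinsics" (3x3 intrinsics, pixels), "R" (3x3) and "t" (3): a world point X has camera coordinates R X + t. Camera axes: x right, y down, z forward; pixel columns grow to the right and rows downward; lengths in mm; the calibration is good to about 2 mm. A picture is of the moment at which its call begins. There is no depth.
A pose or a line that the arm cannot do raises ctrl.PlanningError and nothing moves.
- ctrl.hand_in(): hands the job in, once; it reports no verdict.
Readings, each from a call of its own:
- ctrl.get_time_s(): time.
- ctrl.get_q(): joint angles.
- ctrl.get_qvel(): joint speeds.
- ctrl.get_joint_efforts(): joint torques, N m.
- ctrl.get_eef_pos(): TCP position.
- ctrl.get_eef_rot(): TCP orientation.
- ctrl.get_contact_force(): force on the tool from outside, world axes, zero at the start.
- ctrl.get_ft_torque(): the same for the moment, N m.
- ctrl.get_gripper_width(): finger opening in mm.
Only numpy, scipy, OpenCV 4.12 (cv2) and the standard library are available. Lean on these libraries where they do the work, as an engineer would, in place of code of your own. Each camera call takes 0.05 s, during which the arm holds its last target.

### The job

Set the aluminium round bar up in the V-block for marking out: with the fingertips, roll it sideways over the board until it drops into the groove, then push it along the groove until its end butts against the end plate, and take the hand away. Do not pick the bar up or lift it off the board at any time, and leave the wooden offcut, the screwdriver and the brass door knob where they are.

Things in the scene. Friction and masses are not known exactly. Their poses are not given: they have to be found in the camera images.
- vboard: Fixed board on the black bench: plywood 210 mm (its x) by 400 mm (its y), 30 mm thick, with a dark steel V-block, 60 mm wide, let in flush across its middle. Its groove runs along x at y = 0 over the whole 210 mm, open at the end near the robot, closed by an end plate at the far end. Origin: centre of the underside, on the bench; z up, x along the groove towards the end plate.
- stop (a point): Point on the inner face of the steel end plate, over the middle of the groove, at the height of the board's surface (x = 105, y = 0, z = 30 mm in the board's frame). The plate is 60 mm wide, 10 mm thick and stands 30 mm above the surface.
- bar: Solid aluminium round bar, 34 mm diameter, 120 mm long, about 0.3 kg, loose on the plywood on one side of the groove or the other, roughly parallel to it; rolls easily, soon stops by itself. Origin: on its axis at mid length (17 mm above the board's surface, 6 mm when seated in the groove). x along the axis; y, z turn as it rolls. A blue ink line along its z side is on top at the start.
- bar_end_a (a point): Centre of the bar's end face on its +x side (at the start the end nearer the end plate), on the axis.
- bar_end_b (a point): Centre of the bar's other end face (at the start the end nearer the robot), on the axis.
- offcut: Dark wooden offcut, 75 x 45 x 35 mm high, loose on the plywood on the side of the groove away from the bar; leave alone. Origin: centre of its underside.
- screwdriver: Screwdriver, 200 mm long, lying on the bench left of the board; leave alone. Origin: middle of its underside.
- doorknob: Brass door knob standing on its rose on the bench right of the board, 50 mm in diameter, 58 mm high; leave alone. Origin: centre of its underside.
- groove (a point): Middle of the groove, at the height of the board's surface (x = 0, y = 0, z = 30 mm in the board's frame). The groove is a 90 degree V, 36 mm wide at the lips (18 mm either side) and 18 mm deep.
Things that resemble listed ones, but are neither listed nor needed, are in the scene too. What is meant by the bar is not orange or turquoise, and is the smaller of those in its own colour.

How it is judged:
By the outcome, as a careful person would: the job done as asked, in the order asked, and still so for the second after the job is handed in, with the robot touching nothing.
It also fails if it takes over 50 s, if anything falls off the work surface, if the arm or the gripper's body presses on something with over 40 N, if the wrist force passes 120 N, or if a joint passes its speed limit or range.

## Working session

There is one attempt and no reset: what is moved stays moved. The work goes in short steps, each a Python script; the robot and the scene stay as the last script left them, time stands still between calls to the robot, and variables do not carry over. Pictures are saved under pics/ and viewed, and the job is handed in when it is done.

```bash
mkdir -p pics; ls
python3 - <<'E'
from cell import ctrl
import cv2,numpy as np
for n in("scene","top"):
    f=ctrl.grab_frame(n); cv2.imwrite(f"pics/{n}0.png",f["pixels"][:,:,::-1])
    np.savez(f"{n}0.npz",**f); print(n,f["intrinsics"].tolist(),f["R"].round(4).tolist(),f["t"].round(1).tolist())
print(ctrl.get_time_s(),ctrl.get_eef_rot(),ctrl.get_contact_force())
E
```

```text
pics
scene [[453.9135279239187, 0.0, 276.3696372600177], [0.0, 453.9135279239187, 200.46539712126133], [0.0, 0.0, 1.0]] [[-0.5999, 0.7998, 0.0204], [0.5161, 0.4064, -0.754], [-0.6113, -0.4418, -0.6566]] [298.7, -246.4, 1406.2]
top [[505.1703332953981, 0.0, 277.77713356695733], [0.0, 505.1703332953981, 209.09628788323235], [0.0, 0.0, 1.0]] [[-0.0251, -0.9997, -0.0043], [-0.9817, 0.0255, -0.1889], [0.189, -0.0005, -0.982]] [52.4, 523.7, 1076.5]
0.1 [ 0.55870616  0.43330374 -0.43434604 -0.55806703] [ 0.04171467 -0.15271747 -0.01294552]
```

View pics/top0.png

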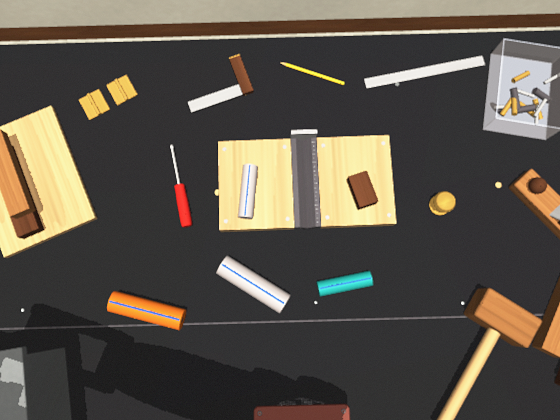

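View pics/scene0.png

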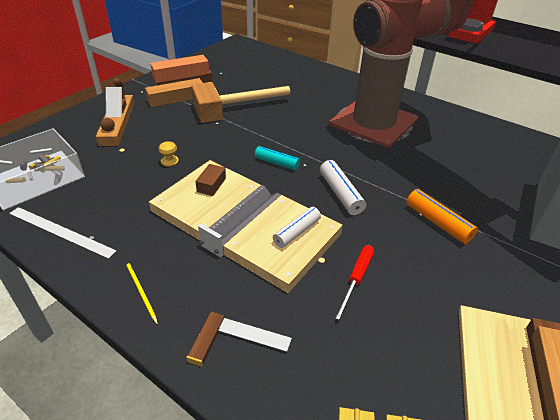

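The candidates are the silver bar on the plywood at top (248,190), the larger silver one on the bench (253,284), orange (146,310) and turquoise (345,283). The one on the plywood fits: it is silver, the smaller of the two, and on the board. I'll confirm it in an enlarged crop.

Run:
```python
import cv2
i=cv2.imread("pics/top0.png")[120:240,205:405]
i=cv2.resize(i,None,fx=4,fy=4,interpolation=cv2.INTER_CUBIC);cv2.imwrite("pics/crop0.png",i)
```

```text
(no output)
```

View pics/crop0.png

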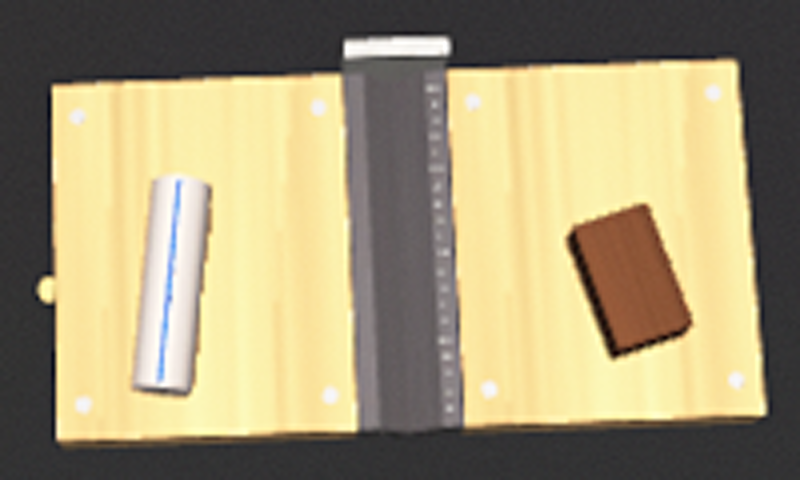

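The crop confirms it: silver bar with a blue line from crop (179,179) to (161,383). It is left of the groove and slightly skewed to it. The board corners are at (53,86), (738,61), (766,417) and (57,441).

```bash
cat > h.py <<'E'
import numpy as np,cv2
def ray(f,u,v,z):
    K,R,t=f["intrinsics"],f["R"],f["t"]
    d=R.T@np.linalg.inv(K)@[u,v,1]; c=-R.T@t
    return c+d*(z-c[2])/d[2]
def proj(f,X):
    p=f["intrinsics"]@(f["R"]@np.asarray(X,float)+f["t"]); return p[:2]/p[2]
def crop(pts,x0=205,y0=120,s=4): return [((u+.5)/s-.5+x0,(v+.5)/s-.5+y0) for u,v in pts]
E
python3 - <<'E'
from h import *
f=dict(np.load("top0.npz")); g=dict(np.load("scene0.npz"))
loc=[(105,200),(105,-200),(-105,-200),(-105,200)]
W=[ray(f,*p,30)[:2] for p in crop([(53,86),(738,61),(766,417),(57,441)])]
W=np.array(W);L=np.array(loc,float)
print(W.round(1), [np.linalg.norm(W[i]-W[(i+1)%4]).round(1) for i in range(4)])
wc=W.mean(0); a=W-wc; th=np.arctan2((L[:,0]*a[:,1]-L[:,1]*a[:,0]).sum(),(L*a).sum())
R=np.array([[np.cos(th),-np.sin(th)],[np.sin(th),np.cos(th)]]);print("board",wc,th, (a-L@R.T).round(1))
B=np.array([ray(f,*p,64)[:2] for p in crop([(179,179),(161,383)])])
print("bar",B,np.linalg.norm(B[0]-B[1]),"board frame",(B-wc)@R)
gr=[ray(f,*p,30)[:2] for p in crop([(397,66),(411,432)])]; print("groovemid",(np.array(gr)-wc)@R)
i=cv2.cvtColor(g["pixels"],cv2.COLOR_RGB2BGR).copy()
for l in loc: 
    x=np.r_[R@l+wc,30]; cv2.circle(i,tuple(proj(g,x).round().astype(int)),2,(0,0,255),-1)
for b in B: cv2.circle(i,tuple(proj(g,np.r_[b,64]).round().astype(int)),2,(0,255,0),-1)
x=np.r_[R@(105,0)+wc,30]; cv2.circle(i,tuple(proj(g,x).round().astype(int)),2,(255,0,255),-1)
cv2.imwrite("pics/ov0.png",cv2.resize(i[140:310,130:360],None,fx=3,fy=3))
E
```

```text
[[ 693.7  174.6]
 [ 698.4 -225.2]
 [ 487.9 -226.9]
 [ 484.5  172.9]] [np.float64(399.9), np.float64(210.5), np.float64(399.9), np.float64(209.2)]
board [591.11834808 -26.13998362] 0.009633020913817441 [[-0.5 -0.2]
 [ 0.3 -0.1]
 [-0.2  0.2]
 [ 0.3  0.1]]
bar [[625.84969234 100.11774537]
 [510.02034867 111.68435563]] 116.40542653838243 board frame [[ 35.94595736 125.91730839]
 [-79.76659247 138.59915123]]
groovemid [[ 109.47514442   -1.13855853]
 [-106.62736563    0.58662556]]
```

View pics/ov0.png

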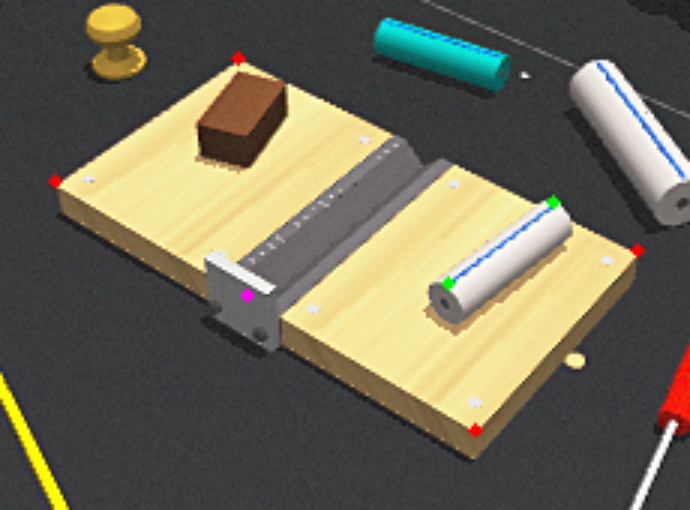

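Measurements agree: edges come out at 399.9 and 210 mm, the groove lies within 1 mm of y=0, and the reprojection into the scene camera fits. The bar's centre in the board frame is about (-22, 132), skewed -0.11 rad. I'll push with two spread fingertips from behind, squaring the bar up as it rolls.

```bash
cat >> h.py <<'E'
from scipy.spatial.transform import Rotation as Ro
WC=np.array([591.1,-26.1]); TH=0.0096
RB=np.array([[np.cos(TH),-np.sin(TH)],[np.sin(TH),np.cos(TH)]])
def b2w(x,y,z): return np.r_[RB@(x,y)+WC,z]
def w2b(p): return (np.asarray(p)[:2]-WC)@RB
def ori(yaw,s=1):
    a=yaw+TH; x=s*np.array([np.cos(a),np.sin(a),0]); y=np.array([0,0,-1.]); return Ro.from_matrix(np.c_[x,y,np.cross(x,y)]).as_quat()
def save(ctrl,n,name):
    f=ctrl.grab_frame(n); cv2.imwrite(f"pics/{name}.png",f["pixels"][:,:,::-1]); np.savez(f"{name}.npz",**f); return f
E
python3 - <<'E'
from h import *
from cell import ctrl
print(Ro.from_quat(ctrl.get_eef_rot()).as_matrix().round(2))
P=b2w(-20,175,140)
for s in(1,-1): print(s,ctrl.solve_ik(P,ori(-.109,s)))
s=1 if abs(ctrl.solve_ik(P,ori(-.109,1))[5])<abs(ctrl.solve_ik(P,ori(-.109,-1))[5]) else -1
print(s)
ctrl.reach(P,ori(-.109,s)); ctrl.move_gripper(60)
ctrl.move_straight(b2w(-20,175,38),120)
print(ctrl.get_eef_pos(),ctrl.get_contact_force(),ctrl.get_time_s(),ctrl.get_gripper_width())
save(ctrl,"scene","s1");save(ctrl,"top","t1")
import cv2
cv2.imwrite("pics/c1.png",np.hstack([cv2.resize(cv2.imread("pics/s1.png")[140:310,130:360],(460,340)),cv2.resize(cv2.imread("pics/t1.png")[100:250,200:350],(340,340))]))
E
```

```text
[[ 0.25 -0.   -0.97]
 [ 0.97 -0.    0.25]
 [-0.   -1.    0.  ]]
1 [ 1.21481423e-01  2.05657910e-01  1.70376188e+00 -4.44089210e-16
  1.23217286e+00  2.20881423e-01]
-1 NoneTraceback (most recent call last):
  File "<stdin>", line 6, in <module>
TypeError: 'NoneType' object is not subscriptable
```

Run:
```python
from h import *
from cell import ctrl
P=b2w(-20,175,140)
ctrl.reach(P,ori(-.109)); ctrl.move_gripper(60)
ctrl.move_straight(b2w(-20,175,38),120)
print(ctrl.get_eef_pos(),ctrl.get_contact_force(),ctrl.get_time_s(),ctrl.get_gripper_width())
save(ctrl,"scene","s1");save(ctrl,"top","t1")
cv2.imwrite("pics/c1.png",np.hstack([cv2.resize(cv2.imread("pics/s1.png")[140:310,130:360],(460,340)),cv2.resize(cv2.imread("pics/t1.png")[100:250,200:350],(340,340))]))
```

```text
[570.21029459 148.82297688  38.87788887] [0.51881637 0.67019435 0.27169022] 4.1 60.120510459026654
```

View pics/c1.png

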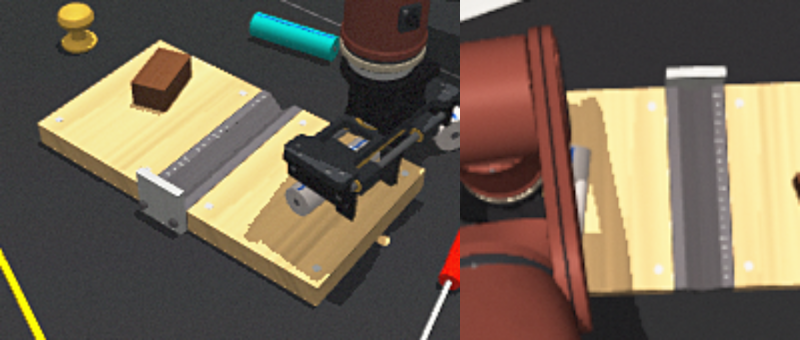

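The fingers are behind the bar (in c1 the fingertip is at about (345,205) and the bar end at (302,195)), touching nothing. Next I start rolling it.

Run:
```python
from h import *
from cell import ctrl
for y,yaw,x in((150,-.109,-21),(130,-.07,-23),(110,-.03,-25),(90,0,-26)):
    ctrl.move_straight(b2w(x,y,38),45,ori(yaw))
    print(y,w2b(ctrl.get_eef_pos()),ctrl.get_contact_force().round(2),ctrl.get_time_s())
save(ctrl,"scene","s2");save(ctrl,"top","t2")
cv2.imwrite("pics/c2.png",np.hstack([cv2.resize(cv2.imread("pics/s2.png")[140:310,130:360],(460,340)),cv2.resize(cv2.imread("pics/t2.png")[100:250,200:350],(340,340))]))
```

```text
150 [-21.04768499 149.78883612] [1.43 0.2  0.16] 4.9083
130 [-23.0044761  129.81884804] [0.95 0.49 0.51] 5.5083
110 [-24.98118518 109.84819501] [-0.28  0.01  0.36] 6.1083
90 [-25.98638431  89.72384214] [ 0.44 -0.74  0.75] 6.7
```

View pics/c2.png

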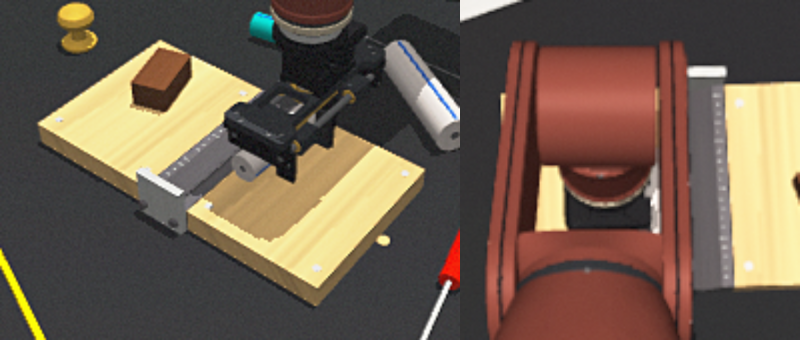

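The bar is ahead of the fingers, with its far end at c2 (247,165), which is scene (253,222), close to the groove. I'll locate it, then finish rolling.

Run:
```python
from h import *
f=dict(np.load("s2.npz"))
print(w2b(ray(f,253.5,222.5,47)))
cv2.imwrite("pics/c2b.png",cv2.resize(cv2.imread("pics/s2.png")[170:270,190:320],(780,600),interpolation=cv2.INTER_CUBIC))
```

```text
[27.22071392 52.54699351]
```

View pics/c2b.png

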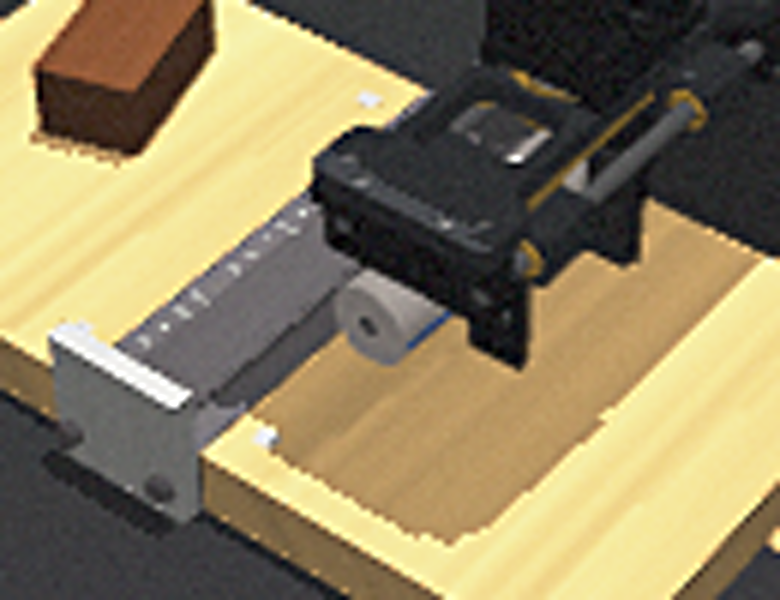

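The blue line has turned to the rear side, so the bar is rolling. Its far end is at about (28, 50) in the board frame.

Run:
```python
from h import *
from cell import ctrl
for y,v in((65,40),(46,40),(34,25)):
    ctrl.move_straight(b2w(-28,y,39),v,ori(0))
    print(y,w2b(ctrl.get_eef_pos()),ctrl.get_contact_force().round(2),ctrl.get_time_s())
ctrl.hold(.3); print(ctrl.get_contact_force().round(2))
save(ctrl,"scene","s3")
cv2.imwrite("pics/c3.png",cv2.resize(cv2.imread("pics/s3.png")[160:260,180:310],(780,600),interpolation=cv2.INTER_CUBIC))
```

```text
65 [-27.99401481  64.87420091] [-0.53 -0.24 -0.4 ] 7.575
46 [-28.04368173  45.75861503] [ 0.24 -0.97 -0.73] 8.2
34 [-27.99782219  33.9064281 ] [ 0.67 -0.46 -0.08] 8.8333
[ 0.57 -0.07  0.21]
```

View pics/c3.png

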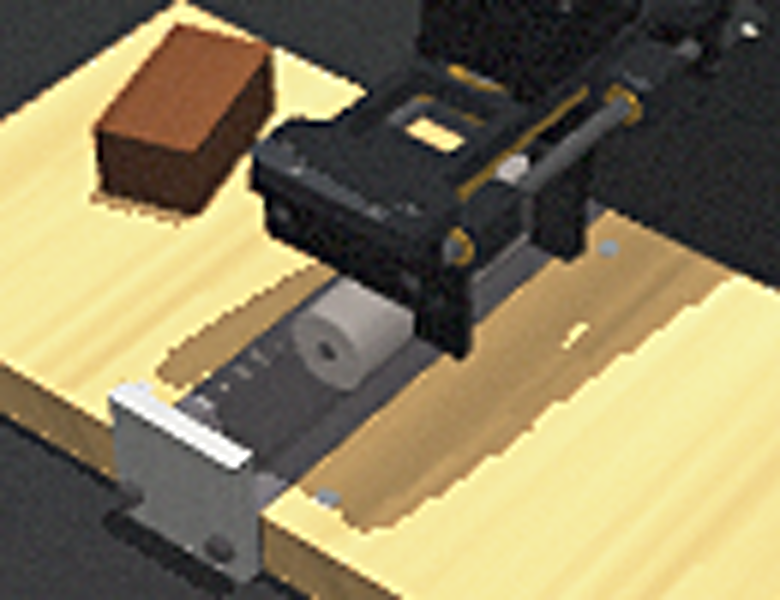

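The bar has dropped into the groove, with its far end at crop (326,350). I'll back the hand off, raise it, and check from above.

Run:
```python
from h import *
from cell import ctrl
ctrl.move_straight(b2w(-28,60,39),100)
ctrl.move_straight(b2w(-40,60,130),200)
ctrl.move_gripper(0)
ctrl.reach(b2w(-150,0,130),ori(0))
f=save(ctrl,"scene","s4");t=save(ctrl,"top","t4")
print(ctrl.get_time_s(),ctrl.get_eef_pos(),ctrl.get_contact_force(),ctrl.get_gripper_width())
cv2.imwrite("pics/c4.png",np.hstack([cv2.resize(cv2.imread("pics/s4.png")[160:260,180:280],(400,400),interpolation=cv2.INTER_CUBIC),cv2.resize(cv2.imread("pics/t4.png")[120:240,245:365],(400,400),interpolation=cv2.INTER_CUBIC)]))
```

```text
12.05 [442.20809198 -27.52326961 130.63530802] [-0.01828407 -0.4319814  -0.63199912] 0.4913867424375581
```

View pics/c4.png

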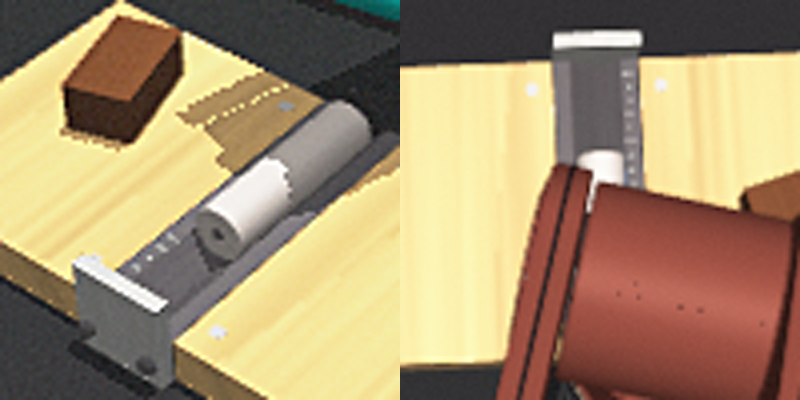

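The bar is lying straight in the groove, with the end-a centre at left crop (215,235). Next I locate the ends.

Run:
```python
from h import *
f=dict(np.load("s4.npz"));t=dict(np.load("t4.npz"))
print(w2b(ray(f,233.5,218.4,36)))
print(w2b(ray(t,245+202/3.333,120+150/3.333,53)))
print(w2b(ray(f,180+350/4,160+102/4,53)))
```

```text
[35.13587172  1.85275772]
[33.08339411 -0.62532313]
[-86.82024734   4.17695416]
```

End a is at x≈34 and end b at x≈-86, so about 71 mm to go. I'll push with closed fingers, then creep until the force rises.

Run:
```python
from h import *
from cell import ctrl
ctrl.move_straight(b2w(-128,0,34),120)
print(ctrl.get_contact_force().round(2))
for x,v in((-105,40),(-70,40),(-42,35)):
    ctrl.move_straight(b2w(x,0,34),v); print(x,w2b(ctrl.get_eef_pos()).round(1),ctrl.get_contact_force().round(2),ctrl.get_time_s())
f0=None
for x in np.arange(-40.5,-22,1.5):
    ctrl.move_straight(b2w(x,0,34),12)
    F=ctrl.get_contact_force(); print(x,w2b(ctrl.get_eef_pos()).round(1),F.round(2))
    if F[0]<-9: break
print(ctrl.get_time_s())
save(ctrl,"scene","s5")
cv2.imwrite("pics/c5.png",cv2.resize(cv2.imread("pics/s5.png")[160:260,180:310],(780,600),interpolation=cv2.INTER_CUBIC))
```

```text
[ 0.31 -0.41  0.51]
-105 [-1.052e+02  1.000e-01] [-0.32  0.45 -0.14] 13.7417
-70 [-70.1   0.1] [-2.05  0.01 -1.13] 14.7667
-42 [-41.6  -0.1] [-1.39 -0.65 -1.29] 15.7167
-40.5 [-41.1  -0.1] [-4.65 -1.28  3.42]
-39.0 [-39.1   0. ] [-2.3  -0.24  0.01]
-37.5 [-37.3   0. ] [-2.21  0.34 -0.22]
-36.0 [-35.7   0. ] [-1.12 -0.38 -1.16]
-34.5 [-34.2   0. ] [-1.14 -0.09 -1.18]
-33.0 [-32.7   0. ] [-0.95  0.99 -1.22]
-31.5 [-31.3   0. ] [-1.99 -1.52 -0.46]
-30.0 [-29.8  -0. ] [-1.3   0.14 -1.56]
-28.5 [-28.2  -0. ] [-2.03  0.67 -1.09]
-27.0 [-26.8  -0. ] [-1.92  0.14 -0.65]
-25.5 [-25.3   0. ] [-2.27 -0.24 -0.36]
-24.0 [-23.8  -0. ] [-2.31 -0.32 -0.62]
-22.5 [-22.3  -0. ] [-1.76  0.28  0.13]
19.2917
```

View pics/c5.png

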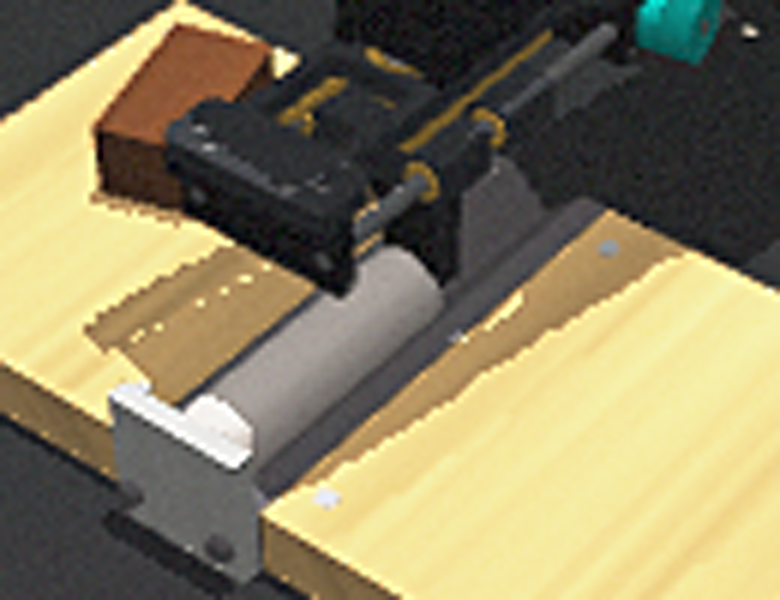

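The bar is still sliding freely at about 2 N, with its end close to the plate. The fingertips must be thinner than I assumed, so I keep creeping.

Run:
```python
from h import *
from cell import ctrl
for x in np.arange(-21.5,-8,1):
    ctrl.move_straight(b2w(x,0,34),10)
    F=ctrl.get_contact_force(); print(x,w2b(ctrl.get_eef_pos()).round(1),F.round(2))
    if F[0]<-9: break
print(ctrl.get_time_s())
save(ctrl,"scene","s6")
cv2.imwrite("pics/c6.png",cv2.resize(cv2.imread("pics/s6.png")[160:260,180:310],(780,600),interpolation=cv2.INTER_CUBIC))
```

```text
-21.5 [-22.2  -0. ] [-5.07 -0.4   1.92]
-20.5 [-22.2   0. ] [-9.39 -0.35  6.55]
19.8417
```

View pics/c6.png

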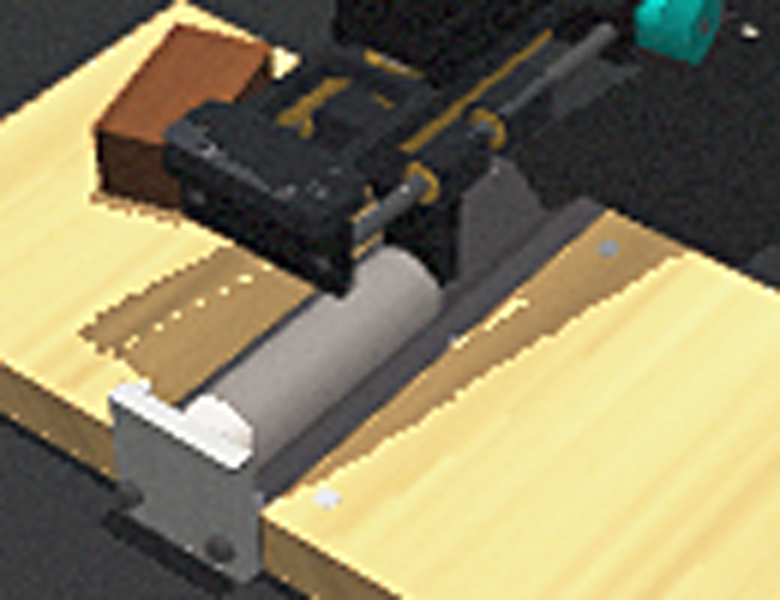

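The force is rising without motion. Since a stick-slip of about 5 N happened earlier too, I push a little further to rule out stiction.

Run:
```python
from h import *
from cell import ctrl
for x in np.arange(-19.5,-12,1):
    ctrl.move_straight(b2w(x,0,34),10)
    F=ctrl.get_contact_force(); print(x,w2b(ctrl.get_eef_pos()).round(1),ctrl.get_eef_pos()[2].round(1),F.round(2))
    if F[0]<-22: break
ctrl.move_straight(b2w(-45,0,34),40)
ctrl.move_straight(b2w(-130,0,60),150)
ctrl.move_straight(b2w(-130,0,170),150)
ctrl.reach(b2w(-40,330,250),ori(0))
print(ctrl.get_time_s(),ctrl.get_contact_force())
save(ctrl,"scene","s7");save(ctrl,"top","t7")
cv2.imwrite("pics/c7.png",np.hstack([cv2.resize(cv2.imread("pics/s7.png")[160:260,180:280],(400,400),interpolation=cv2.INTER_CUBIC),cv2.resize(cv2.imread("pics/t7.png")[120:240,245:365],(400,400),interpolation=cv2.INTER_CUBIC)]))
```

```text
-19.5 [-22.2   0. ] 33.9 [-13.83  -0.23  10.55]
-18.5 [-22.2   0. ] 33.9 [-17.13  -0.55  14.11]
-17.5 [-22.2   0. ] 33.9 [-22.76  -1.96  18.31]
24.425 [-1.25490413 -0.3205323   0.36061348]
```

View pics/c7.png

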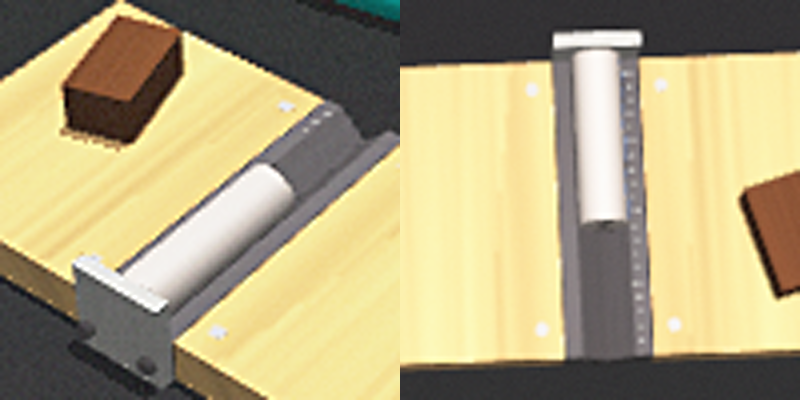

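View pics/t7.png

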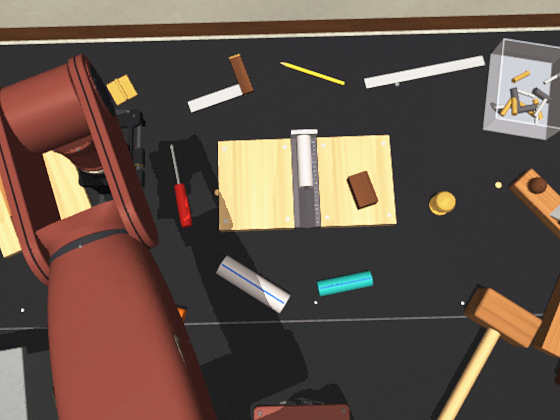

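The bar is seated in the groove and looks butted against the plate (top crop: near end at (203,221), far end at (197,48)). The offcut, screwdriver and knob haven't moved. I'll check its position numerically.

Run:
```python
from h import *
t=dict(np.load("t7.npz"));t0=dict(np.load("top0.npz"))
print(w2b(ray(t,245+203.5/3.333,120+220/3.333,53)),w2b(ray(t,245+197/3.333,120+49/3.333,53)))
d=np.abs(t["pixels"].astype(int)-t0["pixels"]).max(2)
print("offcut diff",d[165:215,340:385].max(),"knob",d[185:220,420:460].max(),"driver",np.percentile(d[145:230,168:192],95))
x=np.array([b2w(-15,0,53),b2w(105,0,53),b2w(105,0,60)]);print([proj(t,p).round(1) for p in x])
i=cv2.resize(cv2.cvtColor(t["pixels"],cv2.COLOR_RGB2BGR)[120:200,275:335],(600,600*4//3))[:600]
for p in x[:2]:
    q=proj(t,p); cv2.circle(i,(int((q[0]-275+.5)*10),int((q[1]-120+.5)*10)),4,(0,0,255),-1)
cv2.imwrite("pics/c8.png",i)
```

```text
[-15.70186393   0.56605941] [104.95997578  -0.43366245]
offcut diff 9 knob 9 driver 82.04999999999995
[array([306.3, 185.7]), array([303.9, 134.7]), array([304.1, 133.7])]
```

View pics/c8.png

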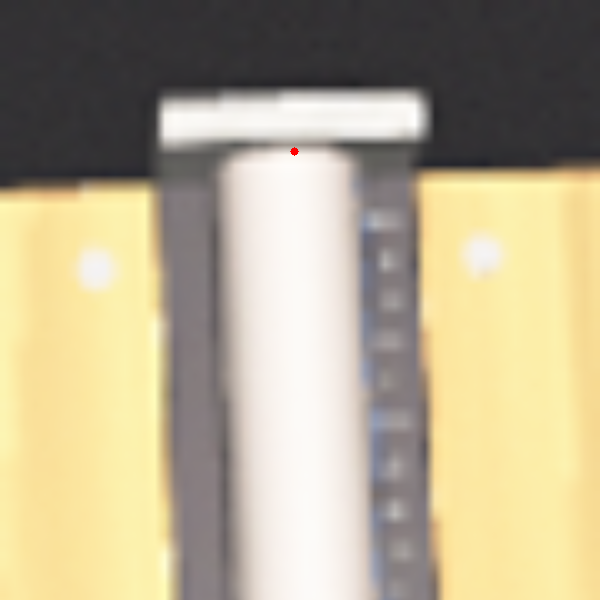

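The bar spans x = -15.7 to 105.0 with the near-side estimate within error, so it sits against the plate. The hand is clear. The pixel change around the screwdriver looks like the arm's shadow, since its outline is still at (172,147) to (185,225).

Run:
```python
from cell import ctrl
print(ctrl.get_time_s()); print(ctrl.hand_in())
```

```text
24.525
the job is handed in; nothing more can be done
None
```

The bar is seated in the V-groove with its end against the end plate. The hand is clear, and I handed in at 24.5 s. I rolled the bar there with two spread fingertips, squaring it up on the way. I then pushed it along the groove with closed fingers and never gripped or lifted it.

**Final position:** in the top view the bar spans x ≈ -15.7 to 105.0 mm, where -15 to 105 is ideal, and lies within 0.6 mm of the groove's centre line.

**Butted against the plate:** the push force rose to 23 N with no movement, which rules out the bar simply sticking on the way. The vertical force on the tool rose to 18 N at the same time. I did not look into why; it pressed the bar down, not up.

**Other objects:** the offcut and knob show no pixel change. The pixels around the screwdriver did change. Its outline is in the same place, so I take that to be the arm's shadow.

**One wrong assumption:** contact with the bar's end came later than expected because the fingertips are thinner than I assumed. That did not affect the result.

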